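# Clamp the lid of the incubation jar

## Task

Clamp the lid down on the incubation jar: with the outside of a finger push the aluminium strap round over the lid until it stops in its catch, and only then press the red cam lever fully down with the fingertips. Push gently and pick nothing up; the lid must stay seated on the jar and the things standing around must stay where they are. Finish clear of everything.

Things in the scene. Friction and masses are not known exactly. Their poses are not given: they have to be found in the camera images.
- clamp_stand: Fixed blue base plate 330 x 190 x 12 mm (long along its x) with a clear round jar, 120 mm across, rim at 116 mm. Origin: on the jar's axis at table height; z up. The strap's pivot post is at its x = +95 mm, y = 0; the dark catch (top 172 mm above the table) at its x = -88 to -122, y = -22 to +14 mm. Place and yaw (up to 20 degrees) vary.
- strap (a joint): Angle of the aluminium strap about the upright pivot post (rad): 0 = over the lid, against the stop in the catch, lying along the stand's -x from the post; grows as it swings away to the stand's +y side (stop at 1.65). Starts at 0.8 to 1.5. Stays where left; turning it takes about 0.3 N m (4 to 5 N at strap_push). To bring it home push the side face that looks away from the lid.
- lever (a joint): Angle of the red cam lever about a level pin across the strap (rad): 0 = raised, sticking up 34 degrees over the strap towards the strap's free end; 0.60 = fully down along the strap (stop). Starts at 0 to 0.1. Stays where left; takes about 0.15 N m (3 to 6 N square to the bar 60 mm from the pin; follow its arc, for a tip pushed straight down rubs and can jam), a little more at the end as the cam bears on the lid.
- strap_hinge (a point): Point on the strap's upright pivot axis at the strap's mid-height, 151 mm above the table (a nut there stands to 166 mm). The strap is a level double bar 26 mm wide, 18 mm high (142 to 160 mm above the table), reaching 197 mm from here; 12 mm of air between it and the lid's top.
- strap_push (a point): Point on the strap's centre line at mid-height, 65 mm from the pivot: a good place to push, 13 mm inside either side face, clear of the raised lever. Its x axis points to the pivot; its y axis is level, across the strap, towards the side to which the strap opens.
- lever_hinge (a point): Point on the lever's pin, on the strap's centre line 95 mm from the pivot, 155.5 mm above the table.
- lever_end (a point): Point on the upper face of the lever's bar (24 mm wide, 10 mm thick), on its centre line, 8 mm short of its end. Raised it is 52 mm beyond lever_hinge towards the strap's free end and 214 mm above the table; down it is 76 mm beyond, and the upper face is level at 175 mm.
- cam: Steel cam disc, 27 mm across, 10 mm wide, fixed to the lever at the pin; when the strap is over the lid and the lever is fully down, it presses on the lid. Origin on the pin.
- lid: Loose white round lid, 132 mm across, 14 mm thick above the rim with an 8 mm deep plug in the jar's mouth; origin: centre of the disc's underside, 116 mm above the table when seated (top at 130 mm).
- media_bottle: Bystander: clear glass bottle with yellow cap, 86 mm across, about 170 mm tall; origin under its centre, z up.
- spray_bottle: Bystander: clear spray bottle, 68 mm across, 185 mm tall, white head with blue trigger; origin under its centre.
- beaker: Bystander: glass beaker, 76 mm across, 100 mm tall; origin under its centre.
- small_bottle: Bystander: amber bottle with brass cap, 44 mm across, 90 mm tall; origin under its centre.
- dish_stack: Bystander: stack of three culture dishes, 96 mm across, 42 mm tall; origin under its centre.
- well_plate: Bystander: grey well plate, 85 x 127 x 14 mm; origin under its centre.
- marker: Bystander: white marker pen with green cap, 125 mm long, 14 mm thick; origin under its middle.
- vial: Bystander: glass vial with blue cap, 23 mm across, 46 mm tall, standing on the base plate; origin under its centre.
Things that resemble listed ones, but are neither listed nor needed, are in the scene too. Leave any turquoise look-alike of the lid alone.

How it is judged:
By the outcome, as a careful person would: the job done as asked, in the order asked, and still so for the second after the job is handed in, with the robot touching nothing.
It also fails if it takes over 50 s, if anything falls off the work surface, if the arm or the gripper's body presses on something with over 40 N, if the wrist force passes 120 N, or if a joint passes its speed limit or range.

## Robot

A 6-joint arm with a two-finger parallel gripper is mounted at the origin on the work surface. World frame = base frame: x ahead of the robot, y to its left, z up, the work surface at z = 0. Lengths are in m, angles in degrees, forces in N, time in s.
With the tool pointing down it reaches from about 0.25 to 0.725 m from the base axis. Payload 9.7 kg.
Tool frame: the origin (TCP) lies at the centre of the arm's flange, where the gripper is bolted on; the fingertips stand 173 mm ahead of it and the grasp point (between the pads) lies bot.grip_depth ahead of it (bot.grip_depth is the distance from the TCP to the grasp point, in m); z points along the fingers, y is the direction in which the jaws open and shut (so a half turn about z gives the same grasp; the last joint's range is limited). The gripper opens to 85 mm and grips with 20 to 120 N. Pads are 22 mm wide; open, the fingers measure 114 mm over their backs; the gripper's body (76 mm by 85 mm) begins 54 mm behind the grasp point. The pads swing forward as they close: fully open they stand 13 mm farther back than shut.
Start: joints at [-69.213, 4.979, 10.078, 95.1, 0, 90], TCP at [0.195, -0.514, 0.405] pointing down, gripper open.
Joint ranges: [-179.16, 179.16], [-48.56, 103.87], [-65.8, 70.77], [-126.05, 130.52], [-82.76, 87.17], [-180, 180]. Speed limits (degrees/s): [127.2, 127.2, 147.25, 180, 180, 180].

## Interface

Orientations are given as [roll, pitch, yaw] about the fixed x, y, z axes, in that order (R = Rz(yaw) Ry(pitch) Rx(roll)).
In Python, from workcell import status, viewer, bot gives the robot as it stands. The module is installed in compiled form; this text tells all that it offers.
- The arm moves only by the tool move_arm, never from a script. Its argument "commands" is a list of rows, each an object with "claw": the gripper's target within -1 to 1 (fully open at 1, half-way at 0, shut at -1); "travel": the shift along the tool's x, y, z in cm, a list of three; "turn": the turn about the tool's z in degrees. A call has 1 to 5 rows; each row shifts and turns the commanded pose from where the row before left it, along the tool's axes as they then stand; what a row does not reach is not made up. A row lasts 1/12 s, in which the tool goes at most 41.7 mm and 7.16 degrees, less where a joint would pass 70% of its speed; a pose out of reach is approached as far as the arm can. A call is refused whole if a number of a shift passes 4.17 or a number of a turn 7.16, either way. A call with a gripper value outside its range is refused whole. The fingers move at their own pace and stop on an object; "squeeze" is the grip in N (left out, the last holds). Time passes only in rows, so rows that do not move let the fingers close. It gives the time, the measured TCP pose, the force and the opening at its end, in the units of the state.
- status.get_obs(): the state, without advancing time (a new reading comes with each control period).
- viewer.camera(name): name is "scene" or "top" or "wrist"; returns the picture (420x560x3 uint8, blue, green, red); there is no depth.
- viewer.camera_params(name): a dict with "camera_matrix" (3x3 intrinsics, pixels), "xyz" and "rotation" of the camera in the world. Camera axes: x right, y up, looking along -z (the intrinsics and any distortion apply to the point x, -y, -z); pixel columns grow to the right and rows downward; lengths in m; the calibration is good to about 2 mm. A picture is of the moment at which its call begins: read the wrist's pose just before it. camera_params takes no time and is no camera call; for the wrist camera it gives the pose at the moment of the call.
- bot.job_done(): hands the job in, once; it reports no verdict.
The state is a dict: "time": time; "q": joint angles; "qd": joint speeds; "joint_efforts": joint torques, N m; "ee_pos": TCP position; "tcp_rot": TCP orientation; "wrist_force": force on the tool from outside, world axes, zero at the start; "torque": the same for the moment, N m; "opening": finger opening in m.
Only numpy, scipy, OpenCV 4.12 (cv2) and the standard library are available. Lean on these libraries where they do the work, as an engineer would, in place of code of your own. Each camera call takes 0.05 s, during which the arm holds its last target.

## Working session

There is one attempt and no reset: what is moved stays moved. The work goes in short steps, Python scripts to look and compute and a tool call to move; the robot and the scene stay as the last step left them, time stands still between calls to the robot, and variables do not carry over. Pictures are saved under pics/ and viewed, and the job is handed in when it is done.

Besides the shell and the picture viewer there is one more tool, called after "Emit:" in YAML: its name, and indented under it one key for each argument. move_arm: Moves the arm, as the interface text tells. Its arguments: {"type":"object","properties":{"commands":{"type":"array"},"squeeze":{"type":"number"}},"required":["commands"]}

```bash
mkdir -p pics; python3 - <<'E'
from workcell import status, viewer, bot
import cv2
o=status.get_obs()
for k,v in o.items(): print(k,v)
print(bot.grip_depth)
for n in ("scene","top","wrist"):
    p=viewer.camera_params(n); print(n,p)
    cv2.imwrite(f"pics/a_{n}.png",viewer.camera(n))
E
```

```text
time 0.0
q [-6.92128365e+01  5.01127430e+00  1.00349641e+01  9.50993684e+01
 -8.91733869e-04  9.00003193e+01]
qd [ 0.09237797  0.00358837 -0.04782098  0.0391841  -0.0138617  -0.09933175]
joint_efforts [ 6.74944895e-04 -5.20384240e+01  4.64806759e+01  1.62789132e-02
  1.37580153e-05 -7.06571655e-06]
ee_pos [ 0.19519355 -0.51420255  0.40398581]
tcp_rot [-1.79924321e+02  8.92154858e-04  2.07868454e+01]
wrist_force [-1.0370502  -0.08079571  0.56813693]
torque [ 0.03874821 -0.01105036  0.01187011]
opening 0.08537269948468391
0.1547
scene {'camera_matrix': array([[542.17249238,   0.        , 284.1327529 ],
       [  0.        , 542.17249238, 217.60871166],
       [  0.        ,   0.        ,   1.        ]]), 'xyz': array([1.16865691, 0.95286812, 0.83867558]), 'rotation': array([ 58.49098499,  -0.15415652, 145.16257818])}
top {'camera_matrix': array([[400.44480599,   0.        , 280.24615957],
       [  0.        , 400.44480599, 205.58844194],
       [  0.        ,   0.        ,   1.        ]]), 'xyz': array([0.33913796, 0.03294908, 1.15844364]), 'rotation': array([  9.78388112,   1.08736501, -91.62762876])}
wrist {'camera_matrix': array([[300.02209755,   0.        , 275.66682085],
       [  0.        , 300.02209755, 216.02918586],
       [  0.        ,   0.        ,   1.        ]]), 'xyz': array([ 0.26465902, -0.48729601,  0.37323968]), 'rotation': array([-16.87213799,   0.12761824, -69.15855233])}
```

View pics/a_scene.png

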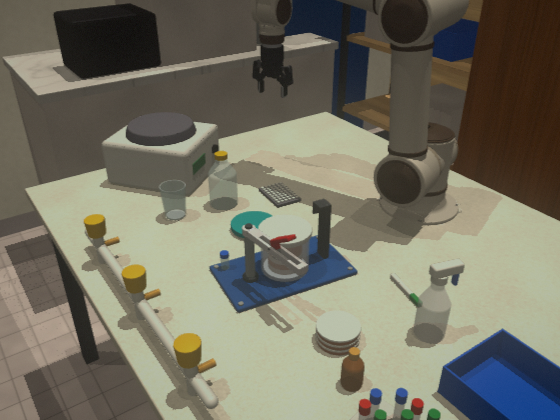

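View pics/a_top.png

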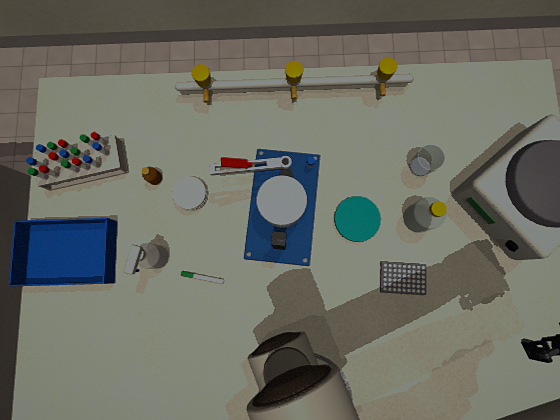

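View pics/a_wrist.png

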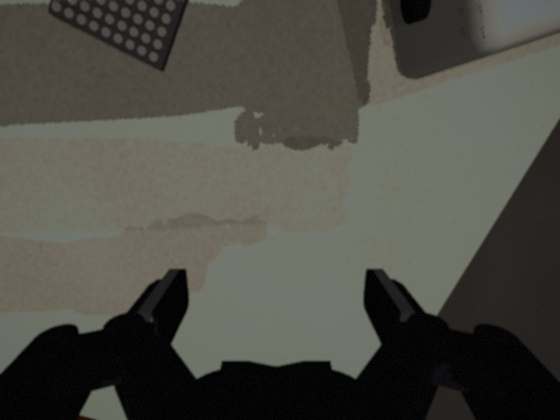

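The top view shows the nut at about (286,161), the lid at (282,200), the catch at (279,240), and the strap pointing left to (212,168) with the red lever. Next I'll measure these.

```bash
cat > h.py <<'E'
from workcell import status, viewer, bot
import cv2, numpy as np
from scipy.spatial.transform import Rotation as R
def cam(n):
    p=viewer.camera_params(n); return p['camera_matrix'],p['xyz'],R.from_euler('xyz',p['rotation'],degrees=True).as_matrix()
def ray(n,u,v,c=None):
    K,x,r=c or cam(n); d=np.array([(u-K[0,2])/K[0,0],-(v-K[1,2])/K[1,1],-1.]); return x,r@d
def onz(n,u,v,z,c=None):
    x,d=ray(n,u,v,c); return x+d*(z-x[2])/d[2]
def proj(n,P,c=None):
    K,x,r=c or cam(n); q=r.T@(np.asarray(P)-x); return np.array([K[0,0]*q[0]/-q[2]+K[0,2], K[1,2]-K[1,1]*q[1]/-q[2]])
E
python3 - <<'E'
from h import *
im=cv2.imread('pics/a_top.png'); hsv=cv2.cvtColor(im,cv2.COLOR_BGR2HSV)
c=cam('top')
m=cv2.inRange(hsv,(100,120,60),(125,255,255)); m[:, :235]=0; m[:,330:]=0; m[:140]=0;m[275:]=0
cs,_=cv2.findContours(m,cv2.RETR_EXTERNAL,cv2.CHAIN_APPROX_NONE); pts=np.vstack([k for k in cs if cv2.contourArea(k)>50])
W=np.array([onz('top',u,v,.012,c)[:2] for u,v in pts[:,0]])
(cx,cy),(w,h),a=cv2.minAreaRect((W*1000).astype(np.float32)); print('plate',cx,cy,w,h,a)
b=cv2.minAreaRect(pts);print(cv2.boxPoints(b))
g=cv2.cvtColor(im,cv2.COLOR_BGR2GRAY)
m=((g>0)&(hsv[...,1]<60)&(hsv[...,2]>150)).astype(np.uint8); 
m[:172]=0;m[230:]=0;m[:,:255]=0;m[:,310:]=0
cs,_=cv2.findContours(m,cv2.RETR_EXTERNAL,cv2.CHAIN_APPROX_NONE); k=max(cs,key=cv2.contourArea)
(u,v),r=cv2.minEnclosingCircle(k); print('lid',u,v,r,onz('top',u,v,.13,c))
print('nut',onz('top',286,161,.166,c),'catch',onz('top',279,240,.172,c))
x,y,w,h=200,140,140,140
cv2.imwrite('pics/top_crop.png',cv2.resize(im[y:y+h,x:x+w],None,fx=4,fy=4,interpolation=cv2.INTER_CUBIC))
s=cv2.imread('pics/a_scene.png')
cv2.imwrite('pics/sc_crop.png',cv2.resize(s[180:320,180:380],None,fx=4,fy=4,interpolation=cv2.INTER_CUBIC))
E
```

```text
plate 537.5912475585938 44.10247039794922 186.58486938476562 327.8020935058594 82.19840240478516
[[243.39604 259.03964]
 [254.48515 148.14853]
 [319.63367 154.66336]
 [308.54456 265.55447]]
lid 286.0 223.0 9.999999747378752e-05 [0.47084487 0.03384363 0.13      ]
nut [0.62626556 0.02887397 0.166     ] catch [0.42383134 0.05234523 0.172     ]
```

View pics/top_crop.png

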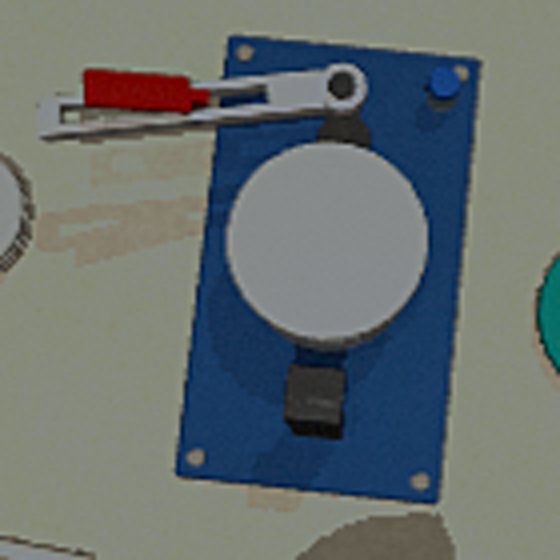

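View pics/sc_crop.png

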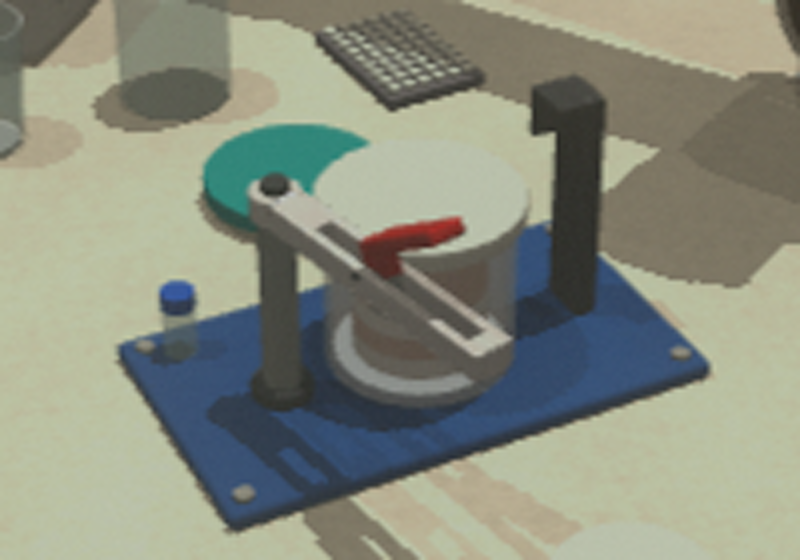

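```bash
python3 - <<'E'
from h import *
c=cam('top'); f=lambda a,b,z: onz('top',200+a/4,140+b/4,z,c)
lid=f(327.5,240.5,.13); nut=f(342,85,.166); print('lid',lid,'nut',nut)
d=(nut-lid)[:2]; print(np.hypot(*d),np.degrees(np.arctan2(d[1],d[0])))
e1=f(41,100,.16);e2=f(43,140,.142);print('strap tip',e1,e2)
e=f(41,119,.16); s=(e-nut)[:2]; a=np.degrees(np.arctan2(s[1],s[0]));print(a,np.hypot(*s),'strap angle',(180-7.8-a)*np.pi/180)
# strap upper edge: line
for p in [(330,65),(230,80),(345,105),(215,126)]: print(f(*p,.16))
for y in(-7.8,): 
  yr=np.radians(y);ex=np.array([np.cos(yr),np.sin(yr)]);print('pivot from lid',lid[:2]+.095*ex)
for n,p in dict(dish=(188,193,.042),amber=(152,175,.09),vial=(310,161,.058)).items(): print(n,onz('top',*p,c))
E
```

```text
lid [0.53134152 0.04275777 0.13      ] nut [0.62564621 0.03017541 0.166     ]
0.09514036827120992 -7.599659027245773
strap tip [0.62394536 0.2248229  0.16      ] [0.60196516 0.22693063 0.142     ]
94.21999252763075 0.1951589909484664 strap angle 1.3610078811226243
[0.64100696 0.0374998  0.16      ]
[0.63316962 0.10236639 0.16      ]
[0.61400806 0.02863754 0.16      ]
[0.60288867 0.11259083 0.16      ]
pivot from lid [0.62546256 0.02986479]
dish [0.5770604  0.31116604 0.042     ]
amber [0.62081433 0.39958054 0.09      ]
vial [ 0.65520193 -0.03967415  0.058     ]
```

Emit:
move_arm:
  commands:
    - {"claw":-1,"travel":[3.2,-2.0,0],"turn":0}
    - {"claw":-1,"travel":[3.2,-2.0,0],"turn":0}
    - {"claw":-1,"travel":[3.2,-2.0,0],"turn":0}
    - {"claw":-1,"travel":[3.2,-2.0,0],"turn":0}
    - {"claw":-1,"travel":[3.2,-2.0,0],"turn":0}

```text
time: 0.57
ee_pos: [0.3098, -0.3624, 0.4044]
tcp_rot: [-180.0, 0.0, 20.7]
wrist_force: [0.8, -1.0, 0.2]
opening: 0.0257
```

Emit:
move_arm:
  commands:
    - {"claw":-1,"travel":[3.2,-2.0,0],"turn":0}
    - {"claw":-1,"travel":[3.2,-2.0,0],"turn":0}
    - {"claw":-1,"travel":[3.2,-2.0,0],"turn":0}
    - {"claw":-1,"travel":[3.2,-2.0,0],"turn":0}
    - {"claw":-1,"travel":[3.2,-2.0,0],"turn":0}

```text
time: 0.98
ee_pos: [0.424, -0.2119, 0.4047]
tcp_rot: [180.0, -0.0, 20.8]
wrist_force: [0.2, -1.2, -0.1]
opening: -0.0001
```

Emit:
move_arm:
  commands:
    - {"claw":-1,"travel":[3.2,-2.0,0],"turn":0}
    - {"claw":-1,"travel":[3.2,-2.0,0],"turn":0}
    - {"claw":-1,"travel":[3.2,-2.0,0],"turn":0}
    - {"claw":-1,"travel":[3.2,-2.0,0],"turn":0}
    - {"claw":-1,"travel":[3.2,-2.0,0],"turn":0}

```text
time: 1.4
ee_pos: [0.5383, -0.0615, 0.4045]
tcp_rot: [-180.0, 0.0, 20.8]
wrist_force: [0.6, -0.7, -0.4]
opening: 0.0001
```

Emit:
move_arm:
  commands:
    - {"claw":-1,"travel":[0,0,0],"turn":-7}
    - {"claw":-1,"travel":[0,0,0],"turn":-7}
    - {"claw":-1,"travel":[0,0,0],"turn":-7}
    - {"claw":-1,"travel":[0,0,0],"turn":-7}
    - {"claw":-1,"travel":[0,0,0],"turn":-7}

```text
time: 1.82
ee_pos: [0.5376, -0.0632, 0.4043]
tcp_rot: [-180.0, 0.0, 56.2]
wrist_force: [-0.3, -0.1, -0.0]
opening: -0.0
```

Emit:
move_arm:
  commands:
    - {"claw":-1,"travel":[0,0,0],"turn":-7}
    - {"claw":-1,"travel":[0,0,0],"turn":-7}
    - {"claw":-1,"travel":[0,0,0],"turn":-7}
    - {"claw":-1,"travel":[0,0,0],"turn":-7}
    - {"claw":-1,"travel":[0,0,0],"turn":-7}

```text
time: 2.23
ee_pos: [0.5375, -0.0634, 0.4044]
tcp_rot: [-180.0, -0.0, 91.1]
wrist_force: [-0.3, 0.5, -0.4]
opening: 0.0001
```

```bash
python3 - <<'E'
from h import *
c=cam('wrist'); print(c[1]); im=viewer.camera('wrist'); cv2.imwrite('pics/w1.png',im)
print(proj('wrist',[.6255,.030,.166],c), proj('wrist',[.5313,.0428,.130],c))
cv2.imwrite('pics/s1.png',cv2.resize(viewer.camera('scene')[120:340,130:430],None,fx=2.5,fy=2.5))
E
```

```text
[0.53588341 0.01150099 0.37357399]
[414.69816091  98.10177534] [270.17167441  81.06978623]
```

View pics/w1.png

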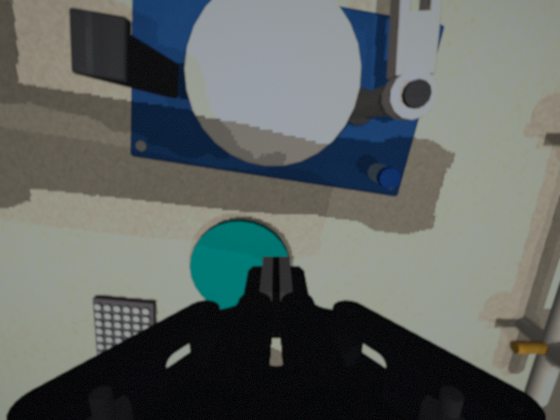

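View pics/s1.png

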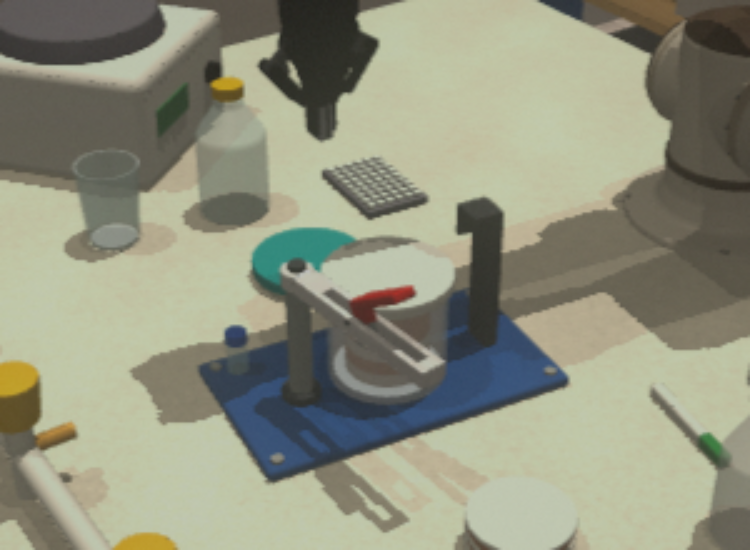

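The wrist view shows the nut at (416,93) and the lid at (273,77), within 2 to 3 mm of the estimate from the top view. The gripper is shut. I'll go to the outer side of the strap.

Emit:
move_arm:
  commands:
    - {"claw":-1,"travel":[3.2,2.5,0],"turn":0}
    - {"claw":-1,"travel":[3.2,2.5,0],"turn":0}
    - {"claw":-1,"travel":[3.2,2.5,0],"turn":0}
    - {"claw":-1,"travel":[3.2,2.5,0],"turn":0}
    - {"claw":-1,"travel":[3.2,2.5,0],"turn":0}

```text
time: 2.75
ee_pos: [0.6611, 0.1, 0.4045]
tcp_rot: [180.0, 0.0, 90.5]
wrist_force: [0.0, -0.9, 0.3]
opening: -0.0002
```

Emit:
move_arm:
  commands:
    - {"claw":-1,"travel":[0,0,1],"turn":-5}
    - {"claw":-1,"travel":[0,0,1],"turn":0}
    - {"claw":-1,"travel":[0,0,0],"turn":0}

```text
time: 3.0
ee_pos: [0.6608, 0.0992, 0.3813]
tcp_rot: [-179.7, 0.0, 95.6]
wrist_force: [-0.9, -0.1, -0.3]
opening: -0.0001
```

```bash
python3 - <<'E'
from h import *
c=cam('wrist'); print(c[1],status.get_obs()['ee_pos'],status.get_obs()['tcp_rot']); im=viewer.camera('wrist'); cv2.imwrite('pics/w2.png',im)
E
```

```text
[0.65327172 0.17372236 0.35051014] [0.66078706 0.09922646 0.38131932] [-1.79742817e+02  1.73367308e-02  9.56144029e+01]
```

View pics/w2.png

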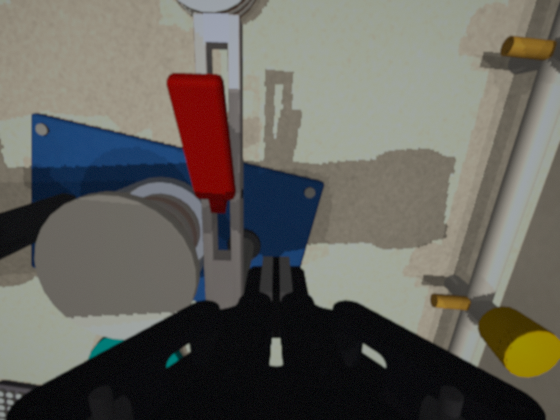

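The strap runs almost vertically in the view, with its edges at u≈195 to 242, and the fingertip is just to its right. I'll work out the offsets.

```bash
python3 - <<'E'
from h import *
c=cam('wrist'); o=status.get_obs(); t=o['ee_pos']; y=np.radians(o['tcp_rot'][2])
X=np.array([np.cos(y),np.sin(y)]);Y=np.array([np.sin(y),-np.cos(y)])
for p in [(242,20),(243,60),(244,240),(194,20),(203,300)]:
    w=onz('wrist',*p,.16,c)[:2]; print(p,w,(w-t[:2])@X,(w-t[:2])@Y)
w=onz('wrist',245,300,.16,c)[:2]
for z in (.2083,.22,.235):
  print([((onz('wrist',u,v,z,c)[:2]-t[:2])@np.array([X,Y]).T).round(4) for u,v in((262,258),(291,258),(247,270),(303,270))])
E
```

```text
(242, 20) [0.62839763 0.22707835] 0.13097121117036842 -0.019318926302161154
(243, 60) [0.63030038 0.20699934] 0.11080233221296992 -0.019378307514696186
(244, 240) [0.63842716 0.09577792] -0.000682166491375299 -0.022108710916268537
(194, 20) [0.60170005 0.22445434] 0.13095655483895788 -0.04614514282885634
(203, 300) [0.61174418 0.0458523 ] -0.047775550111051966 -0.05352147239775994
[array([ 0.0082, -0.0075]), array([0.0083, 0.0077]), array([ 0.0013, -0.0155]), array([0.0013, 0.0142])]
[array([ 0.0137, -0.0069]), array([0.0137, 0.0071]), array([ 0.0073, -0.0143]), array([0.0073, 0.013 ])]
[array([ 0.0206, -0.0061]), array([0.0206, 0.0063]), array([ 0.0149, -0.0127]), array([0.015 , 0.0115])]
```

Emit:
move_arm:
  commands:
    - {"claw":-1,"travel":[0,0,1.6],"turn":0}
    - {"claw":-1,"travel":[0,0,1.6],"turn":0}
    - {"claw":-1,"travel":[0,0,1.6],"turn":0}
    - {"claw":-1,"travel":[0,0,1.4],"turn":0}
    - {"claw":-1,"travel":[0,0,0],"turn":0}

```text
time: 3.47
ee_pos: [0.6596, 0.0977, 0.3207]
tcp_rot: [-179.8, 0.0, 95.6]
wrist_force: [-0.8, -0.1, -0.6]
opening: 0.0001
```

Emit:
move_arm:
  commands:
    - {"claw":-1,"travel":[0,-0.3,0],"turn":0}
    - {"claw":-1,"travel":[0,-0.3,0],"turn":0}

```text
time: 3.63
ee_pos: [0.6541, 0.0974, 0.3244]
tcp_rot: [179.9, -0.0, 95.7]
wrist_force: [-0.7, -0.1, -0.2]
opening: -0.0004
```

Emit:
move_arm:
  commands:
    - {"claw":-1,"travel":[0,-0.3,0.2],"turn":0}
    - {"claw":-1,"travel":[0,0,0],"turn":0}

```text
time: 3.8
ee_pos: [0.6508, 0.0973, 0.3219]
tcp_rot: [179.9, -0.0, 95.8]
wrist_force: [-0.5, -0.6, 0.1]
opening: -0.0001
```

```bash
python3 - <<'E'
from h import *
print({k:np.round(v,3) for k,v in status.get_obs().items()}); im=viewer.camera('wrist'); cv2.imwrite('pics/w3.png',im)
cv2.imwrite('pics/s3.png',cv2.resize(viewer.camera('scene')[120:340,130:430],None,fx=2.5,fy=2.5))
E
```

```text
{'time': np.float64(3.8), 'q': array([8.5020e+00, 1.9188e+01, 1.7528e+01, 8.8255e+01, 2.0000e-03,
       9.2751e+01]), 'qd': array([ 0.045,  0.799,  0.612,  0.029,  0.054, -0.282]), 'joint_efforts': array([-5.6000e-02, -6.8657e+01,  4.7260e+01, -9.2000e-02, -2.0000e-03,
        1.7000e-02]), 'ee_pos': array([0.651, 0.097, 0.322]), 'tcp_rot': array([ 1.79915e+02, -6.00000e-03,  9.57510e+01]), 'wrist_force': array([-0.47 , -0.587,  0.086]), 'torque': array([ 0.032,  0.027, -0.02 ]), 'opening': np.float64(-0.0)}
```

View pics/w3.png

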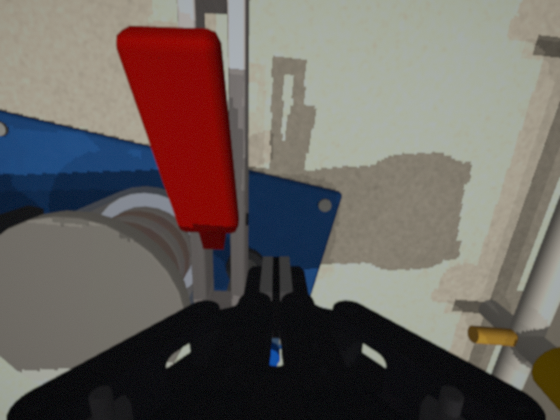

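View pics/s3.png

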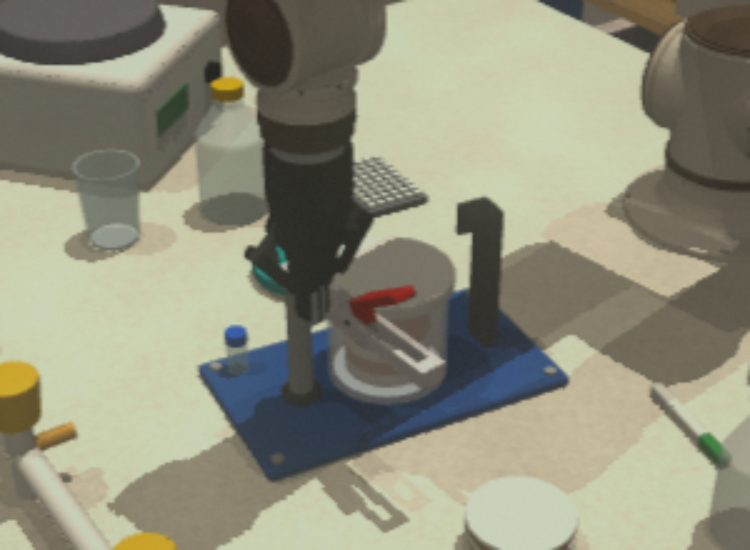

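The fingertip is beside the strap near the post, with the lever ahead of it and nothing touching yet. I'll go 4 mm lower and begin the push.

Emit:
move_arm:
  commands:
    - {"claw":-1,"travel":[0,0,0.4],"turn":0}
    - {"claw":-1,"travel":[0,-0.3,0],"turn":0}
    - {"claw":-1,"travel":[0,-0.3,0],"turn":0}

```text
time: 4.15
ee_pos: [0.6457, 0.0971, 0.3162]
tcp_rot: [179.9, -0.0, 95.8]
wrist_force: [5.2, 3.1, -2.4]
opening: 0.0001
```

Emit:
move_arm:
  commands:
    - {"claw":-1,"travel":[0.1,-0.34,0],"turn":-3}
    - {"claw":-1,"travel":[0.1,-0.34,0],"turn":-3}
    - {"claw":-1,"travel":[0.1,-0.34,0],"turn":-3}
    - {"claw":-1,"travel":[0,0,0],"turn":0}

```text
time: 4.48
ee_pos: [0.6346, 0.0987, 0.3166]
tcp_rot: [180.0, -0.0, 105.0]
wrist_force: [2.4, 2.9, -2.5]
opening: 0.0001
```

```bash
python3 - <<'E'
from h import *
im=viewer.camera('wrist'); cv2.imwrite('pics/w4.png',im)
print({k:np.round(v,3) for k,v in status.get_obs().items() if k in('ee_pos','wrist_force','torque')})
E
```

```text
{'ee_pos': array([0.635, 0.099, 0.317]), 'wrist_force': array([ 2.351,  2.647, -0.934]), 'torque': array([ 0.6  , -0.469, -0.072])}
```

View pics/w4.png

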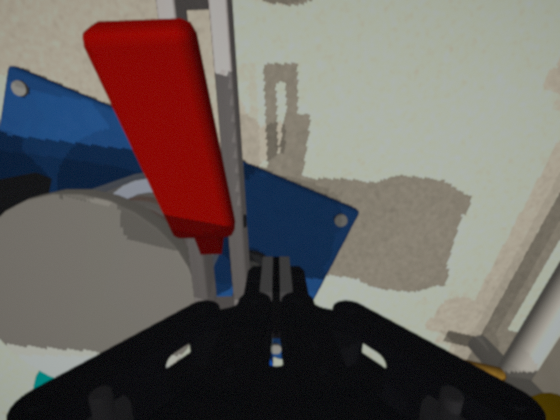

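Contact was felt at 5 N and the strap is following, leaning slightly left ahead of the finger. I'll continue round the arc.

Emit:
move_arm:
  commands:
    - {"claw":-1,"travel":[0.12,-0.34,0],"turn":-3}
    - {"claw":-1,"travel":[0.12,-0.34,0],"turn":-3}
    - {"claw":-1,"travel":[0.12,-0.34,0],"turn":-3}
    - {"claw":-1,"travel":[0.12,-0.34,0],"turn":-3}
    - {"claw":-1,"travel":[0.12,-0.34,0],"turn":-3}

```text
time: 4.95
ee_pos: [0.617, 0.0982, 0.3167]
tcp_rot: [179.9, -0.0, 119.9]
wrist_force: [3.8, 4.1, -1.5]
opening: -0.0002
```

Emit:
move_arm:
  commands:
    - {"claw":-1,"travel":[0.12,-0.34,0],"turn":-3}
    - {"claw":-1,"travel":[0.12,-0.34,0],"turn":-3}
    - {"claw":-1,"travel":[0.12,-0.34,0],"turn":-3}
    - {"claw":-1,"travel":[0.12,-0.34,0],"turn":-3}
    - {"claw":-1,"travel":[0.12,-0.34,0],"turn":-3}

```text
time: 5.37
ee_pos: [0.5997, 0.0931, 0.3167]
tcp_rot: [179.9, -0.0, 134.9]
wrist_force: [3.9, 3.5, -1.4]
opening: -0.0003
```

```bash
cat > rel.py <<'E'
from h import *
def rel():
    o=status.get_obs();t=o['ee_pos'];yd=o['tcp_rot'][2];y=np.radians(yd)
    X=np.array([np.cos(y),np.sin(y)]);Y=np.array([np.sin(y),-np.cos(y)]);d=t[:2]-np.array([.626,.032])
    F=o['wrist_force']; print('t',round(o['time'],2),'yaw',round(yd,1),'x',round(d@X,4),'y',round(d@Y,4),'tipz',round(t[2]-.173,4),'Fx,y,z tool',np.round([F[:2]@X,F[:2]@Y,F[2]],1))
E
python3 - <<'E'
from rel import *
rel()
im=viewer.camera('wrist'); cv2.imwrite('pics/w5.png',im)
cv2.imwrite('pics/s5.png',cv2.resize(viewer.camera('scene')[120:340,130:430],None,fx=2.5,fy=2.5))
E
```

```text
t 5.37 yaw 134.9 x 0.0618 y 0.0245 tipz 0.1437 Fx,y,z tool [-0.3  5.2 -1.4]
```

View pics/w5.png

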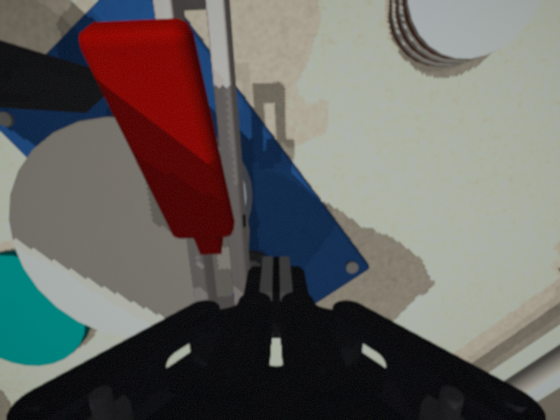

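View pics/s5.png

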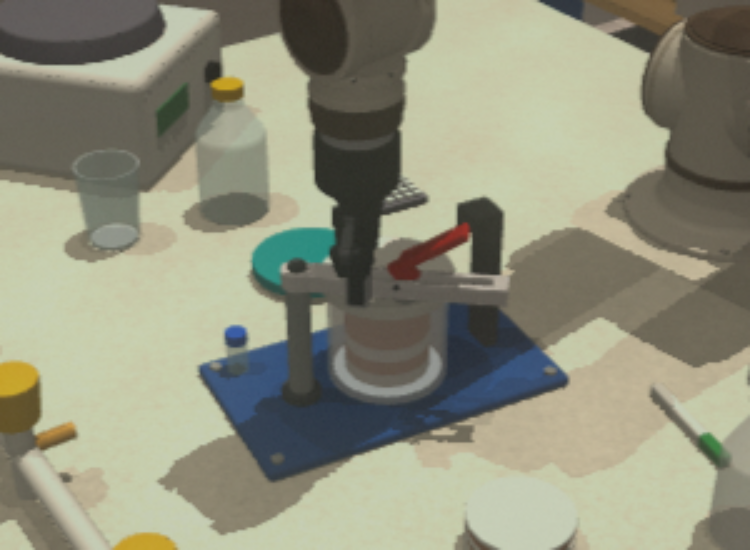

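The push works at a steady 5 N, and in the scene view the strap is over the lid's edge with the lever raised. Continuing.

Emit:
move_arm:
  commands:
    - {"claw":-1,"travel":[0.12,-0.34,0],"turn":-3}
    - {"claw":-1,"travel":[0.12,-0.34,0],"turn":-3}
    - {"claw":-1,"travel":[0.12,-0.34,0],"turn":-3}
    - {"claw":-1,"travel":[0.12,-0.34,0],"turn":-3}
    - {"claw":-1,"travel":[0.12,-0.34,0],"turn":-3}

```text
time: 5.88
ee_pos: [0.5845, 0.0836, 0.3167]
tcp_rot: [179.9, 0.0, 149.8]
wrist_force: [3.9, 5.1, -1.1]
opening: -0.0002
```

Emit:
move_arm:
  commands:
    - {"claw":-1,"travel":[0.12,-0.34,0],"turn":-3}
    - {"claw":-1,"travel":[0.12,-0.34,0],"turn":-3}
    - {"claw":-1,"travel":[0.12,-0.34,0],"turn":-3}

```text
time: 6.13
ee_pos: [0.5767, 0.0762, 0.3167]
tcp_rot: [179.9, 0.0, 158.8]
wrist_force: [4.2, 3.6, -0.7]
opening: 0.0
```

```bash
python3 - <<'E'
from rel import *
rel()
im=viewer.camera('wrist'); cv2.imwrite('pics/w6.png',im)
E
```

```text
t 6.13 yaw 158.8 x 0.062 y 0.0233 tipz 0.1437 Fx,y,z tool [-2.6  4.9 -0.7]
```

View pics/w6.png

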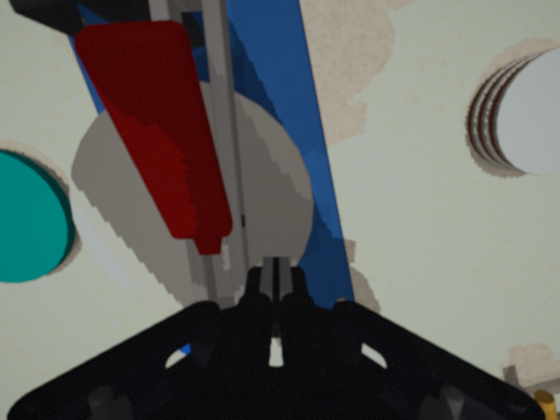

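Approaching the catch, so I'll take smaller steps and watch the force.

Emit:
move_arm:
  commands:
    - {"claw":-1,"travel":[0.08,-0.2,0],"turn":-1.5}
    - {"claw":-1,"travel":[0.08,-0.2,0],"turn":-1.5}
    - {"claw":-1,"travel":[0.08,-0.2,0],"turn":-1.5}

```text
time: 6.43
ee_pos: [0.5725, 0.0713, 0.3168]
tcp_rot: [179.9, 0.0, 163.2]
wrist_force: [5.1, 3.7, -1.9]
opening: -0.0002
```

Emit:
move_arm:
  commands:
    - {"claw":-1,"travel":[0.05,-0.15,0],"turn":-1}
    - {"claw":-1,"travel":[0.05,-0.15,0],"turn":-1}

```text
time: 6.6
ee_pos: [0.5707, 0.0687, 0.3168]
tcp_rot: [179.9, 0.0, 165.1]
wrist_force: [3.9, 3.3, -1.3]
opening: 0.0002
```

```bash
python3 - <<'E'
from rel import *
rel()
im=viewer.camera('top'); cv2.imwrite('pics/t7.png',cv2.resize(im[140:280,200:340],None,fx=4,fy=4,interpolation=cv2.INTER_CUBIC))
im=viewer.camera('wrist'); cv2.imwrite('pics/w7.png',im)
E
```

```text
t 6.6 yaw 165.1 x 0.0629 y 0.0213 tipz 0.1438 Fx,y,z tool [-2.9  4.2 -1.3]
```

View pics/t7.png

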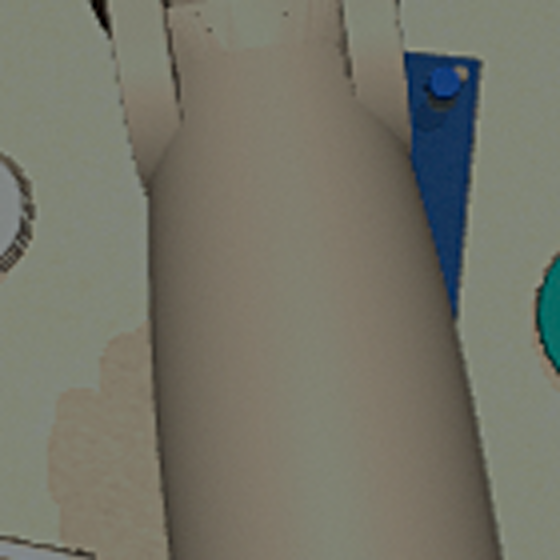

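View pics/w7.png

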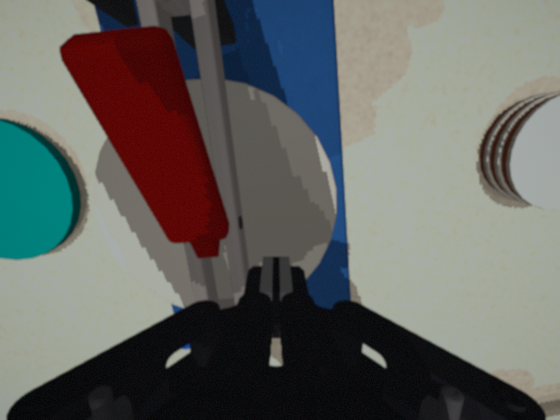

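The arm hides the stand in the top view, and the wrist view shows the strap nearly at the catch. The force is still 4 N, so it isn't at the stop yet.

Emit:
move_arm:
  commands:
    - {"claw":-1,"travel":[0.02,-0.12,0],"turn":-1}
    - {"claw":-1,"travel":[0.02,-0.12,0],"turn":-1}

```text
time: 6.87
ee_pos: [0.5695, 0.0666, 0.3168]
tcp_rot: [180.0, -0.0, 167.2]
wrist_force: [2.3, 4.6, -0.2]
opening: 0.0001
```

Emit:
move_arm:
  commands:
    - {"claw":-1,"travel":[0.02,-0.12,0],"turn":-1}
    - {"claw":-1,"travel":[0.02,-0.12,0],"turn":-1}

```text
time: 7.03
ee_pos: [0.5688, 0.0654, 0.3169]
tcp_rot: [179.7, 0.0, 169.3]
wrist_force: [4.7, 18.7, -1.6]
opening: -0.0002
```

```bash
python3 - <<'E'
from rel import *
rel()
im=viewer.camera('scene'); cv2.imwrite('pics/s8.png',cv2.resize(im[170:300,200:370],None,fx=4,fy=4,interpolation=cv2.INTER_CUBIC))
im=viewer.camera('wrist'); cv2.imwrite('pics/w8.png',im)
E
```

```text
t 7.03 yaw 169.3 x 0.0624 y 0.0222 tipz 0.1439 Fx,y,z tool [-1.1 19.2 -1.6]
```

View pics/s8.png

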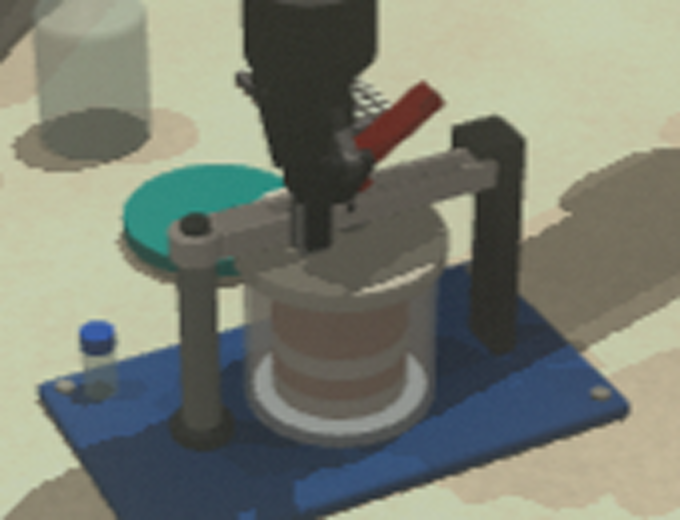

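View pics/w8.png

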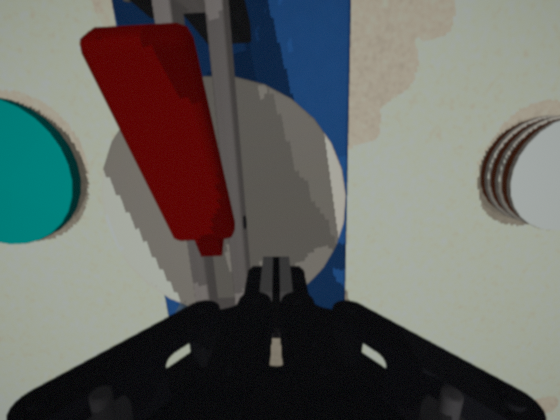

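The force jumped from 4 to 19 N and the scene view shows the strap tip inside the catch, so the strap is at its stop. I'll hold a moment, back off sideways and go up.

Emit:
move_arm:
  commands:
    - {"claw":-1,"travel":[0,0,0],"turn":0}
    - {"claw":-1,"travel":[0,0.5,0],"turn":0}
    - {"claw":-1,"travel":[0,1.5,0],"turn":0}
    - {"claw":-1,"travel":[0,1.5,0],"turn":0}
    - {"claw":-1,"travel":[0,0,-3],"turn":0}

```text
time: 7.55
ee_pos: [0.5747, 0.1009, 0.3412]
tcp_rot: [-179.8, -0.5, 169.3]
wrist_force: [0.5, -0.1, -0.2]
opening: -0.0004
```

Emit:
move_arm:
  commands:
    - {"claw":-1,"travel":[0,0,-3],"turn":-2}
    - {"claw":-1,"travel":[0,0,-3],"turn":0}
    - {"claw":-1,"travel":[0,0,-1],"turn":0}
    - {"claw":-1,"travel":[0,0,0],"turn":0}

```text
time: 7.88
ee_pos: [0.5752, 0.0994, 0.4197]
tcp_rot: [179.9, 0.2, 171.3]
wrist_force: [0.1, 0.4, -0.4]
opening: 0.0002
```

```bash
python3 - <<'E'
from rel import *
rel()
im=viewer.camera('scene'); cv2.imwrite('pics/s9.png',cv2.resize(im[170:300,200:370],None,fx=4,fy=4,interpolation=cv2.INTER_CUBIC))
im=viewer.camera('wrist'); cv2.imwrite('pics/w9.png',im)
E
```

```text
t 7.88 yaw 171.3 x 0.0604 y 0.0589 tipz 0.2467 Fx,y,z tool [-0.1  0.4 -0.4]
```

View pics/s9.png

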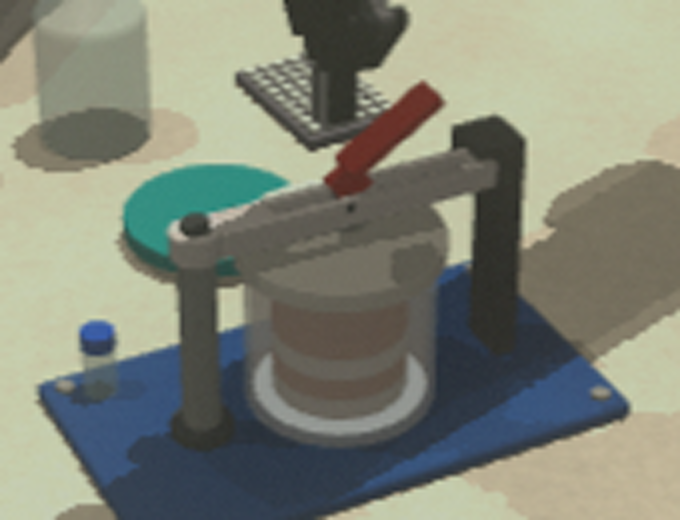

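View pics/w9.png

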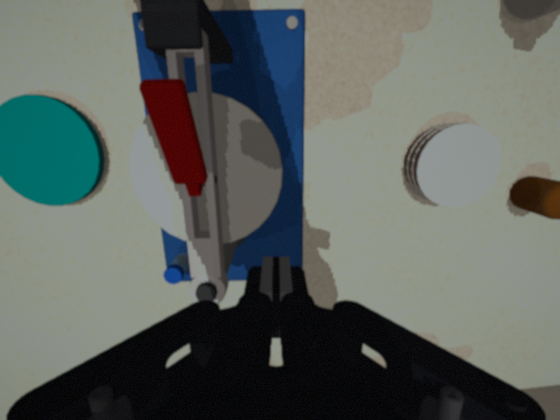

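In the scene view the strap is seated in the catch, the lever is raised and the lid is seated. In the wrist view the nut is at (206,292) and the strap end is at about (190,45). I'll take the strap line and lever end relative to the tool.

```bash
python3 - <<'E'
from rel import *
o=status.get_obs();t=o['ee_pos'];y=np.radians(o['tcp_rot'][2]);A=np.array([[np.cos(y),np.sin(y)],[np.sin(y),-np.cos(y)]])
c=cam('wrist')
def g(u,v,z): return (A@(onz('wrist',u,v,z,c)[:2]-t[:2])*1000).round(1)
print('nut',g(206,292,.166),'R edge',g(206,60,.16),g(213,150,.16),g(219,240,.16),'L edge',g(167,60,.16))
print('lever end corners',g(143,82,.216),g(184,81,.216),'base',g(181,186,.18),g(206,180,.18))
im=cv2.imread('pics/w9.png');cv2.imwrite('pics/w9c.png',cv2.resize(im[0:310,130:310],None,fx=2.5/1.3,fy=2.5/1.3,interpolation=cv2.INTER_CUBIC))
cs=cam('scene')
H=np.array([np.cos(np.radians(172.3)),np.sin(np.radians(172.3))]);P=np.array([.626,.032])
for phi in (34,31,28):
    f=np.radians(phi);s=.084;q=P+H*(.095+s*np.cos(f)-.0195*np.sin(f));z=.1555+s*np.sin(f)+.0195*np.cos(f)
    print(phi,(proj('scene',[*q,z],cs)-[200,170])*4, proj('wrist',[*q,z],c))
E
```

```text
nut [-58.  -56.8] R edge [116.2 -46.4] [ 56.5 -45.3] [-14.3 -44.7] L edge [116.2 -72.8]
lever end corners [ 95.5 -68.1] [ 96.  -46.8] base [ 33.7 -64.9] [ 37.9 -47.3]
34 [427.9652835   81.48597595] [154.60293419  86.0667333 ]
31 [432.54847737  84.96574724] [156.10824369  80.0806574 ]
28 [436.85644592  88.7326029 ] [157.73355488  74.65544754]
```

View pics/w9c.png

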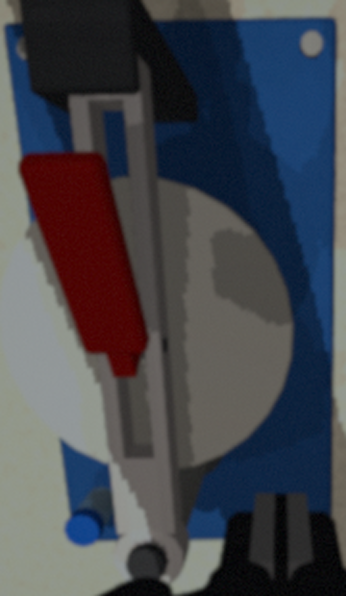

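Emit:
move_arm:
  commands:
    - {"claw":-1,"travel":[2.4,-1.95,0],"turn":0}
    - {"claw":-1,"travel":[2.4,-1.95,0],"turn":0}
    - {"claw":-1,"travel":[2.4,-1.95,0],"turn":0}
    - {"claw":-1,"travel":[0,0,1],"turn":-1}
    - {"claw":-1,"travel":[0,0,1],"turn":0}

```text
time: 8.4
ee_pos: [0.494, 0.0511, 0.3955]
tcp_rot: [-180.0, -0.0, 172.3]
wrist_force: [-0.4, -0.4, -0.0]
opening: -0.0
```

Emit:
move_arm:
  commands:
    - {"claw":-1,"travel":[0,0,0.4],"turn":0}
    - {"claw":-1,"travel":[0,0,0],"turn":0}

```text
time: 8.57
ee_pos: [0.4952, 0.0518, 0.3901]
tcp_rot: [-180.0, -0.2, 172.3]
wrist_force: [-0.3, -0.7, -0.1]
opening: 0.0001
```

```bash
python3 - <<'E'
from rel import *
rel()
im=viewer.camera('scene'); cv2.imwrite('pics/s10.png',cv2.resize(im[170:300,200:370],None,fx=4,fy=4,interpolation=cv2.INTER_CUBIC))
im=viewer.camera('wrist'); cv2.imwrite('pics/w10.png',im)
E
```

```text
t 8.57 yaw 172.3 x 0.1323 y 0.0021 tipz 0.2171 Fx,y,z tool [ 0.2 -0.7 -0.1]
```

View pics/s10.png

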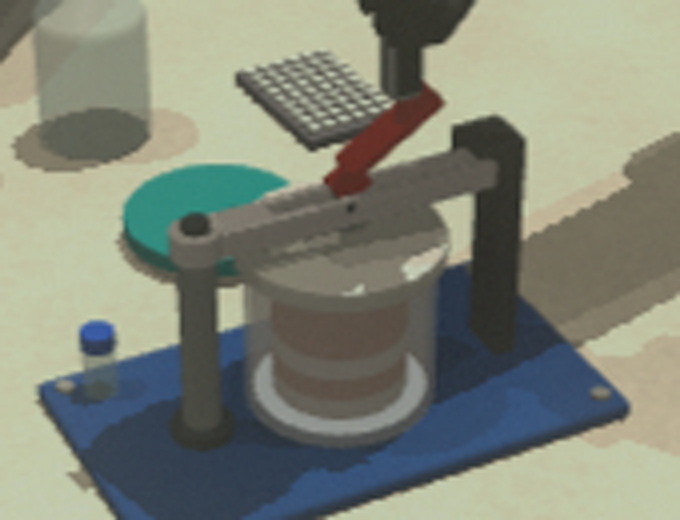

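View pics/w10.png

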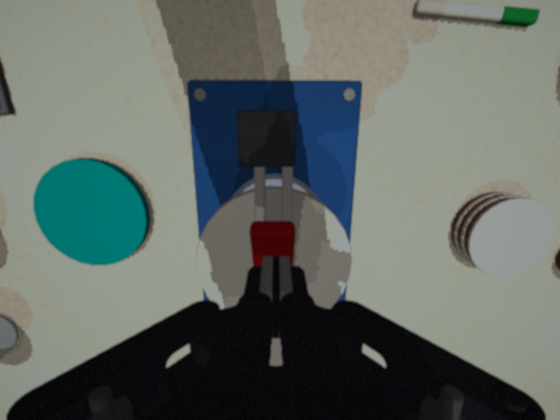

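The tip is centred on the lever: the red end is at (272,240) and the tips at (276,265). I'll lower to touch, then follow the arc.

Emit:
move_arm:
  commands:
    - {"claw":-1,"travel":[0,0,0.3],"turn":0}
    - {"claw":-1,"travel":[0,0,0],"turn":0}

```text
time: 8.83
ee_pos: [0.4953, 0.0518, 0.3892]
tcp_rot: [-180.0, -0.0, 172.3]
wrist_force: [-0.8, -0.3, 0.0]
opening: -0.0001
```

Emit:
move_arm:
  commands:
    - {"claw":-1,"travel":[0,0,0.2],"turn":0}
    - {"claw":-1,"travel":[0,0,0],"turn":0}

```text
time: 9.0
ee_pos: [0.4951, 0.0516, 0.3874]
tcp_rot: [-180.0, -0.0, 172.3]
wrist_force: [-0.4, 0.7, 0.8]
opening: 0.0001
```

Emit:
move_arm:
  commands:
    - {"claw":-1,"travel":[0,0,0.2],"turn":0}
    - {"claw":-1,"travel":[0,0,0.2],"turn":0}
    - {"claw":-1,"travel":[0,0,0],"turn":0}

```text
time: 9.25
ee_pos: [0.4949, 0.0515, 0.3833]
tcp_rot: [-180.0, -0.0, 172.3]
wrist_force: [-0.5, -0.0, 0.7]
opening: -0.0002
```

Emit:
move_arm:
  commands:
    - {"claw":-1,"travel":[0.2,0,0.2],"turn":0}
    - {"claw":-1,"travel":[0.2,0,0.2],"turn":0}
    - {"claw":-1,"travel":[0,0,0],"turn":0}

```text
time: 9.5
ee_pos: [0.4907, 0.052, 0.3796]
tcp_rot: [180.0, 0.0, 172.3]
wrist_force: [0.4, 0.6, 0.3]
opening: -0.0001
```

```bash
python3 - <<'E'
from rel import *
rel()
im=viewer.camera('scene'); cv2.imwrite('pics/s11.png',cv2.resize(im[170:300,200:370],None,fx=4,fy=4,interpolation=cv2.INTER_CUBIC))
E
```

```text
t 9.5 yaw 172.3 x 0.1368 y 0.0017 tipz 0.2066 Fx,y,z tool [-0.3  0.6  0.3]
```

View pics/s11.png

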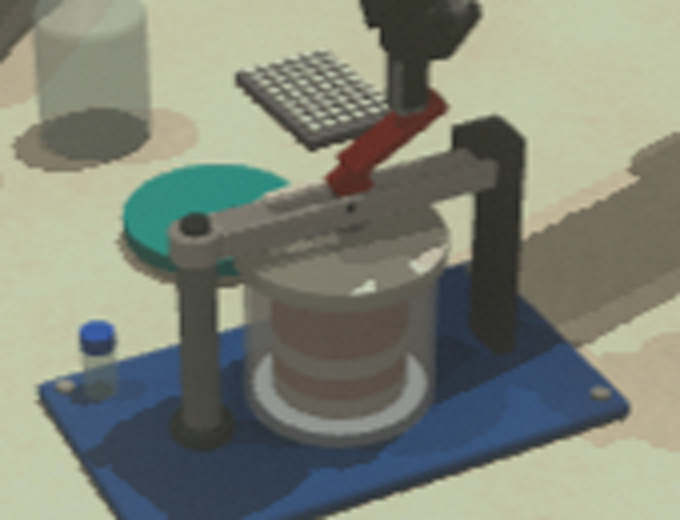

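The lever end has dropped slightly, from (440,93) to (447,100), so contact has been made. I'll follow the arc in steps.

Emit:
move_arm:
  commands:
    - {"claw":-1,"travel":[0.21,0,0.24],"turn":0}
    - {"claw":-1,"travel":[0.21,0,0.25],"turn":0}
    - {"claw":-1,"travel":[0.19,0,0.26],"turn":0}

```text
time: 9.8
ee_pos: [0.4846, 0.0529, 0.3722]
tcp_rot: [180.0, 0.0, 172.3]
wrist_force: [-1.8, 0.6, 3.1]
opening: -0.0002
```

```bash
python3 - <<'E'
from rel import *
rel()
im=viewer.camera('scene'); cv2.imwrite('pics/s12.png',cv2.resize(im[170:300,200:370],None,fx=4,fy=4,interpolation=cv2.INTER_CUBIC))
E
```

```text
t 9.8 yaw 172.3 x 0.1429 y 0.0017 tipz 0.1992 Fx,y,z tool [1.9 0.4 3.1]
```

View pics/s12.png

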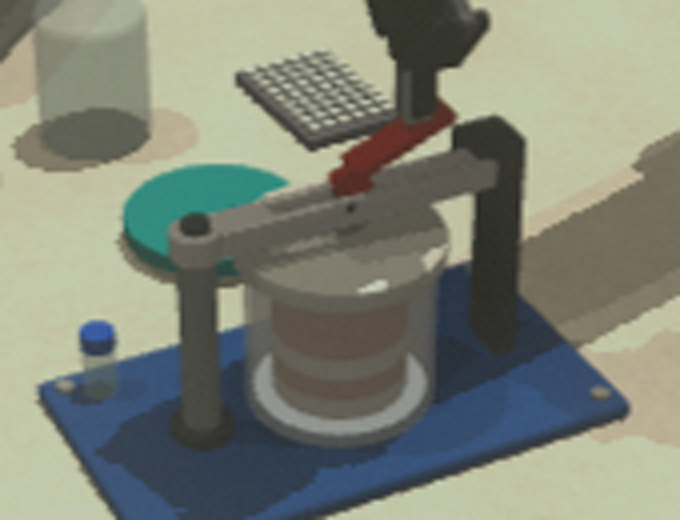

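The lever is moving down smoothly at about 4 N. Continuing.

Emit:
move_arm:
  commands:
    - {"claw":-1,"travel":[0.18,0,0.27],"turn":0}
    - {"claw":-1,"travel":[0.17,0,0.28],"turn":0}
    - {"claw":-1,"travel":[0.16,0,0.28],"turn":0}
    - {"claw":-1,"travel":[0.14,0,0.29],"turn":0}

```text
time: 10.18
ee_pos: [0.4782, 0.0538, 0.3607]
tcp_rot: [180.0, -0.0, 172.3]
wrist_force: [-1.1, 1.2, 4.3]
opening: -0.0001
```

```bash
python3 - <<'E'
from rel import *
rel()
E
```

```text
t 10.18 yaw 172.3 x 0.1494 y 0.0018 tipz 0.1877 Fx,y,z tool [1.3 1.  4.3]
```

Emit:
move_arm:
  commands:
    - {"claw":-1,"travel":[0.13,0,0.29],"turn":0}
    - {"claw":-1,"travel":[0.12,0,0.3],"turn":0}
    - {"claw":-1,"travel":[0.1,0,0.3],"turn":0}

```text
time: 10.43
ee_pos: [0.4746, 0.0543, 0.3519]
tcp_rot: [180.0, -0.0, 172.3]
wrist_force: [-4.6, 1.6, 5.6]
opening: -0.0001
```

Emit:
move_arm:
  commands:
    - {"claw":-1,"travel":[0.06,0,0.2],"turn":0}
    - {"claw":-1,"travel":[0.03,0,0.1],"turn":0}
    - {"claw":-1,"travel":[0,0,0],"turn":0}

```text
time: 10.68
ee_pos: [0.4738, 0.0544, 0.3487]
tcp_rot: [-180.0, -0.0, 172.3]
wrist_force: [-0.9, -0.2, 2.0]
opening: -0.0003
```

```bash
python3 - <<'E'
from rel import *
rel()
im=viewer.camera('scene'); cv2.imwrite('pics/s13.png',cv2.resize(im[170:300,200:370],None,fx=4,fy=4,interpolation=cv2.INTER_CUBIC))
E
```

```text
t 10.68 yaw 172.3 x 0.1539 y 0.0017 tipz 0.1757 Fx,y,z tool [ 0.9 -0.3  2. ]
```

View pics/s13.png

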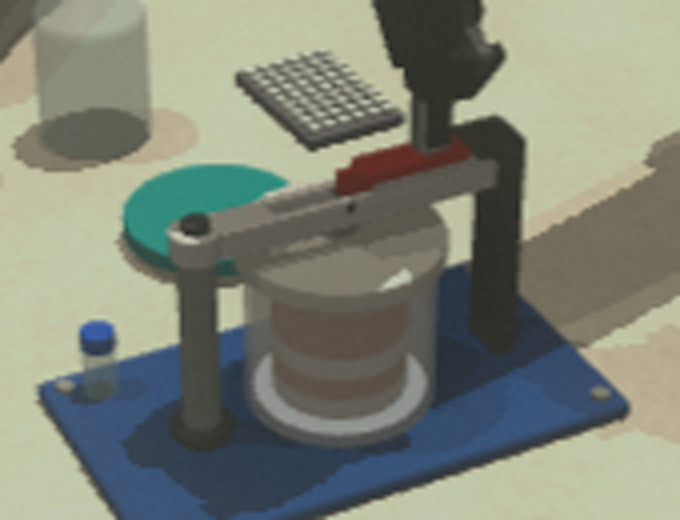

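Almost level. I'll press on in 1 mm steps until the force rises.

Emit:
move_arm:
  commands:
    - {"claw":-1,"travel":[0.03,0,0.1],"turn":0}
    - {"claw":-1,"travel":[0,0,0],"turn":0}

```text
time: 10.9
ee_pos: [0.4738, 0.0543, 0.3484]
tcp_rot: [180.0, 0.0, 172.3]
wrist_force: [-3.0, 0.6, 5.5]
opening: -0.0003
```

Emit:
move_arm:
  commands:
    - {"claw":-1,"travel":[0.02,0,0.1],"turn":0}
    - {"claw":-1,"travel":[0,0,0],"turn":0}

```text
time: 11.07
ee_pos: [0.4735, 0.0544, 0.3482]
tcp_rot: [180.0, 0.1, 172.3]
wrist_force: [-5.0, 0.4, 11.6]
opening: -0.0001
```

Emit:
move_arm:
  commands:
    - {"claw":-1,"travel":[0,0,0.1],"turn":0}
    - {"claw":-1,"travel":[0,0,0],"turn":0}

```text
time: 11.23
ee_pos: [0.4734, 0.0544, 0.348]
tcp_rot: [180.0, 0.1, 172.3]
wrist_force: [-5.7, -0.2, 17.5]
opening: 0.0001
```

Emit:
move_arm:
  commands:
    - {"claw":-1,"travel":[0,0,0.1],"turn":0}
    - {"claw":-1,"travel":[0,0,0],"turn":0}

```text
time: 11.4
ee_pos: [0.4732, 0.0544, 0.3479]
tcp_rot: [180.0, 0.2, 172.3]
wrist_force: [-9.7, -0.7, 23.8]
opening: -0.0002
```

The tip is at 0.175 m, the height given for fully down, and the force rises about 6 N per mm with no further movement, so the lever is at its stop. I'll lift off.

Emit:
move_arm:
  commands:
    - {"claw":-1,"travel":[0,0,-0.5],"turn":0}
    - {"claw":-1,"travel":[0,0,-1.5],"turn":0}
    - {"claw":-1,"travel":[0,0,-3],"turn":0}
    - {"claw":-1,"travel":[0,0,-3],"turn":0}
    - {"claw":-1,"travel":[0,0,-3],"turn":0}

```text
time: 11.82
ee_pos: [0.4736, 0.0543, 0.4558]
tcp_rot: [-180.0, -0.0, 172.3]
wrist_force: [0.2, 0.3, 0.7]
opening: 0.0001
```

Emit:
move_arm:
  commands:
    - {"claw":-1,"travel":[2,0,-2],"turn":0}
    - {"claw":-1,"travel":[3.5,0,0],"turn":0}
    - {"claw":-1,"travel":[3.5,0,0],"turn":0}
    - {"claw":-1,"travel":[0,0,0],"turn":0}
    - {"claw":-1,"travel":[0,0,0],"turn":0}

```text
time: 12.23
ee_pos: [0.3834, 0.0666, 0.4756]
tcp_rot: [180.0, 0.1, 172.3]
wrist_force: [0.1, -0.1, -0.6]
opening: -0.0001
```

```bash
python3 - <<'E'
from rel import *
rel()
im=viewer.camera('scene'); cv2.imwrite('pics/s14.png',cv2.resize(im[170:300,200:370],None,fx=4,fy=4,interpolation=cv2.INTER_CUBIC)); cv2.imwrite('pics/s14f.png',im)
im=viewer.camera('wrist'); cv2.imwrite('pics/w14.png',im)
im=viewer.camera('top'); cv2.imwrite('pics/t14.png',im)
E
```

```text
t 12.23 yaw 172.3 x 0.245 y 0.0019 tipz 0.3026 Fx,y,z tool [-0.1 -0.  -0.6]
```

View pics/s14.png

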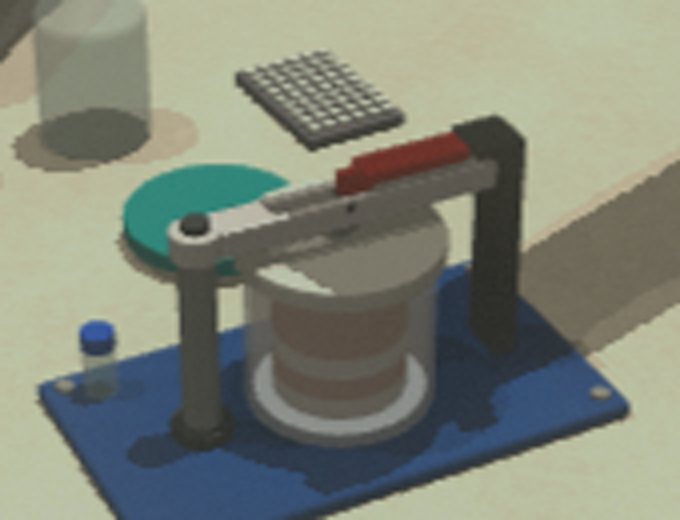

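View pics/w14.png

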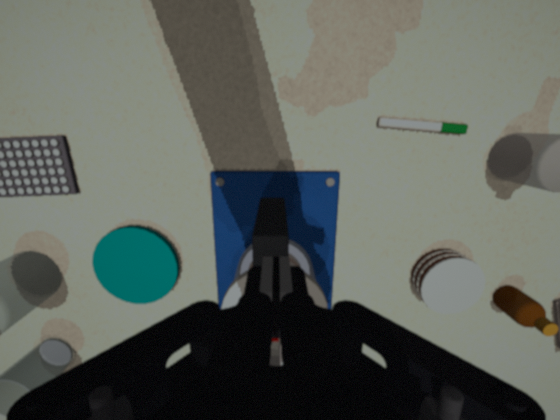

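View pics/s14f.png

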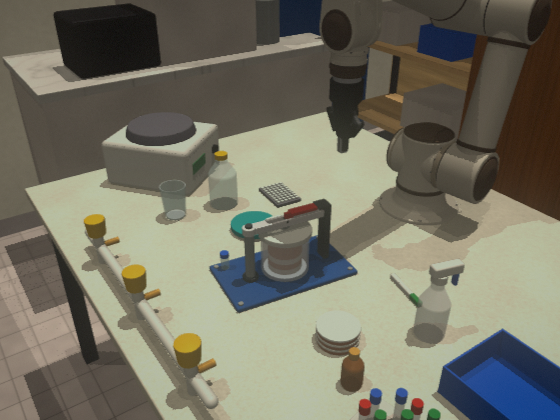

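View pics/t14.png

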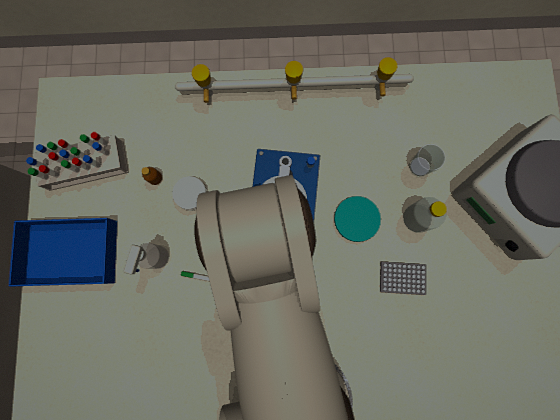

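The lever lies along the strap, with its end at (467,140), the strap is in the catch and the bystanders are unmoved. I'll check lever and strap angles numerically.

```bash
python3 - <<'E'
from rel import *
cs=cam('scene');P=np.array([.626,.032])
def pt(th,r,off,z): 
    a=np.radians(th);H=np.array([np.cos(a),np.sin(a)]);Y=np.array([np.sin(a),-np.cos(a)]); return ((proj('scene',[*(P+H*r+Y*off),z],cs)-[200,170])*4).round(1)
print('nut',pt(172.3,0,0,.166))
for th in (172.3,170,168): print(th,'strap tip upper/lower near corners',pt(th,.197,.013,.16),pt(th,.197,.013,.142), pt(th,.183,.013,.16))
for phi in (0,2,4):
    f=np.radians(phi)
    q=lambda s,h:(.095+s*np.cos(f)-h*np.sin(f),.1555+s*np.sin(f)+h*np.cos(f))
    print(phi,[pt(172.3,q(s,h)[0],.012,q(s,h)[1]) for s,h in((.084,.0195),(.084,.0095),(.03,.0195),(.03,.0095))])
im=cv2.imread('pics/s14f.png');cv2.imwrite('pics/s14z.png',cv2.resize(im[190:240,270:340],None,fx=10,fy=10,interpolation=cv2.INTER_CUBIC))
a=cv2.imread('pics/a_top.png').astype(int);b=cv2.imread('pics/t14.png').astype(int)
E
```

```text
nut [194.6 218.4]
172.3 strap tip upper/lower near corners [497.6 159.3] [496.3 184.3] [477.8 164.6]
170 strap tip upper/lower near corners [503.2 165.4] [502.  190.6] [483.  170.3]
168 strap tip upper/lower near corners [507.8 170.9] [506.5 196.1] [487.1 175.5]
0 [array([472.2, 144.1]), array([471.6, 158.3]), array([393.9, 164.7]), array([393.7, 179.1])]
2 [array([471.3, 140.2]), array([471.2, 154.3]), array([392.9, 163.5]), array([393.2, 177.7])]
4 [array([470.3, 136.4]), array([470.7, 150.4]), array([391.9, 162.3]), array([392.6, 176.4])]
```

View pics/s14z.png

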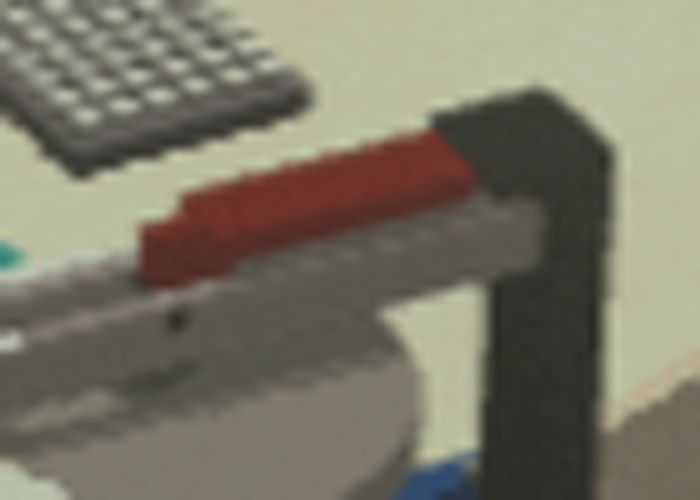

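```bash
python3 - <<'E'
from rel import *
im=cv2.imread('pics/s14f.png').astype(float)
red=im[...,2]-0.5*(im[...,0]+im[...,1])
cs=cam('scene');P=np.array([.626,.032]);a=np.radians(172.3);H=np.array([np.cos(a),np.sin(a)]);Y=np.array([np.sin(a),-np.cos(a)])
# subpixel top/bottom edges per column: half-max crossings
xs=range(295,312);T=[];B=[]
for x in xs:
    c=red[195:225,x];h=c.max()/2;i=np.where(c>h)[0];t,b=i[0],i[-1]
    T.append(195+t-(c[t]-h)/(c[t]-c[t-1]));B.append(195+b+(c[b]-h)/(c[b]-c[b+1]))
print('obs slope top',np.polyfit(xs,T,1)[0],'bottom',np.polyfit(xs,B,1)[0],'at303',np.polyval(np.polyfit(xs,T,1),303),np.polyval(np.polyfit(xs,B,1),303))
def pr(r,off,z): return proj('scene',[*(P+H*r+Y*off),z],cs)
for phi in(0,2,4,6):
    f=np.radians(phi);q=lambda s,h:(.095+s*np.cos(f)-h*np.sin(f),.1555+s*np.sin(f)+h*np.cos(f));o=[]
    for off,h in((-.012,.0195),(.012,.0095)):
        u=[pr(q(s,h)[0],off,q(s,h)[1]) for s in(.03,.07)];k=(u[1][1]-u[0][1])/(u[1][0]-u[0][0]);o+= [round(k,4),round(u[0][1]+k*(303-u[0][0]),2)]
    print(phi,o)
E
```

```text
obs slope top -0.25581930217935966 bottom -0.25669854580950097 at303 204.7289870940848 212.56809099047868
0 [np.float64(-0.2587), np.float64(204.27), np.float64(-0.2664), np.float64(213.54)]
2 [np.float64(-0.2924), np.float64(203.58), np.float64(-0.2998), np.float64(213.02)]
4 [np.float64(-0.3262), np.float64(202.88), np.float64(-0.3334), np.float64(212.48)]
6 [np.float64(-0.3602), np.float64(202.17), np.float64(-0.367), np.float64(211.95)]
```

The edge slopes of -0.256 match a fully lowered lever (-0.26). Handing in.

```bash
python3 - <<'E'
from workcell import status, bot
o=status.get_obs(); print(o['wrist_force'],o['time']); print(bot.job_done())
E
```

```text
[0.03233344 0.43801941 0.24871596] 12.3833
the job is handed in; nothing more can be done
None
```

The jar is clamped: the strap is in its catch and the red lever is fully down. I handed the job in at about 12.4 s.

**Strap:** I pushed it round with the outside of the closed fingers at about 5 N. At the stop the force jumped to 19 N, and the camera showed the strap tip inside the catch.

**Lever:** I then backed off and pressed the lever down along its arc with the fingertips, at about 3 to 7 N. At the end the force rose to about 26 N with the tip at 175 mm and no further movement, so it was at its stop.

**Last checks:**
- **Lever angle:** the slope of its edges in the scene picture matches fully down (measured -0.256, expected about -0.26). A rough reading by eye of its end corner had suggested 2 to 3 degrees short; the edge fit and the hard stop don't support that.
- **Strap tip:** it read about 3 pixels low in a 4x enlarged crop, under 1 pixel in the original picture, so I treat it as within measurement error.
- **Lid and surroundings:** the lid is seated. The things standing around look unmoved; I judged this by eye, and the arm hid part of the top view.
- **Arm:** the gripper is well clear of everything and the wrist force is about zero.

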